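# Turn the modelling turntable to bring the clay house to the front

## Robot

A 6-joint arm with a two-finger parallel gripper is mounted at the origin on the work surface. World frame = base frame: x ahead of the robot, y to its left, z up, the work surface at z = 0. Lengths are in m, angles in rad, forces in N, time in s.
With the tool pointing down it reaches from about 0.25 to 0.85 m from the base axis. Payload 12.5 kg.
Tool frame: the origin (TCP) lies midway between the tips of the shut fingers; the grasp point (between the pads) lies 19 mm behind it; z points along the fingers, y is the line along which they close (so a half turn about z gives the same grasp; the last joint's range is limited). The gripper opens to 93 mm and grips with 3 to 60 N. Pads are 15 mm wide; open, the fingers measure 128 mm over their backs; the gripper's body (75 mm by 188 mm) begins 65 mm behind the grasp point.
Start: joints at [1.065, 0.351, 1.652, -0, 1.139, -0.085], TCP at [0.225, 0.502, 0.219] pointing down, gripper open.
Joint ranges: [-2.75, 2.75], [-0.79, 2.1], [0.01, 2.65], [-1.57, 4.71], [0.07, 3.14], [-2.87, 2.87]. Speed limits (rad/s): [2.22, 2.22, 2.79, 3.14, 3.14, 3.14].

## Interface

Orientations are given as a rotation vector (axis times angle).
In Python, from station import sense, camera, job_done gives the robot as it stands.
- The arm moves only by the tool step_arm, never from a script. Its argument "steps" is a list of rows, each a list of 4 numbers: the shift along the tool's x, y, z in m, then the turn about the tool's z in degrees. A call has 1 to 5 rows; each row shifts and turns the commanded pose from where the row before left it, along the tool's axes as they then stand; what a row does not reach is not made up. A row lasts 1/10 s, in which the tool goes at most 50 mm and 8.59 degrees, less where a joint would pass 70% of its speed; a pose out of reach is approached as far as the arm can. A call is refused whole if a number of a shift passes 0.05 or a number of a turn 8.59, either way. A call with a gripper value outside its range is refused whole. "grip" is the gripper command: -1 is shut, 1 is fully open, values between are in proportion, set as the call begins (left out, the last holds). The fingers move at their own pace and stop on an object; "newtons" is the grip in N (left out, the last holds). Time passes only in rows, so rows that do not move let the fingers close. It gives the time, the measured TCP pose, the force, the opening and the grip force at its end, in the units of the state.
- sense(): the state, without advancing time (a new reading comes with each control period).
- camera(name): name is "side" or "top" or "wrist"; returns a dict with "image" (420x560x3 uint8, red, green, blue), "camera_matrix" (3x3 intrinsics, pixels), "R" (3x3) and "t" (3): a world point X has camera coordinates R X + t; the wrist camera has in their place "mount" (4x4, takes a point from camera to tool coordinates, whose origin is the TCP and whose axes are the flange's). Camera axes: x right, y down, z forward; pixel columns grow to the right and rows downward; lengths in m; the calibration is good to about 2 mm. The wrist camera is an equidistant fisheye: a pixel r from the principal point sees the ray r / f radians off the axis. A picture is of the moment at which its call begins: read the wrist's pose just before it. There is no depth.
- job_done(): hands the job in; it is judged then, once.
The state is a dict: "time": time; "qpos": joint angles; "dq": joint speeds; "tau": joint torques, N m; "tool_pos": TCP position; "ee_rot": TCP orientation; "ft_force": force on the tool from outside, world axes, zero at the start; "moment": the same for the moment, N m; "gripper_width": opening from 0.0 (shut) to 1.0 (fully open); "grip_force": force on a finger pad.
Only numpy, scipy, OpenCV 4.12 (cv2) and the standard library are available. Lean on these libraries where they do the work, as an engineer would, in place of code of your own. Each camera call takes 0.05 s, during which the arm holds its last target. There are 200 camera calls.

## Task

Push the fluted rim of the white modelling turntable round with your fingertips until the little clay house stands at the front, squarely in line with the hand slot in the MDF board under the turntable, and leave it at rest there. Do not touch or lift any of the clay models: all five must ride round standing, and nothing else on the table may be disturbed.

Things in the scene. Friction and masses are not known exactly. Their poses are not given: they have to be found in the camera images.
- board: brown MDF board, 435 x 420 x 12 mm, fixed on the table under the turntable. Origin at its underside on the turntable's axis, z up. -x is the front: from the axis to the middle of the 110 x 28 mm hand slot (175 to 203 mm from the axis), roughly towards the robot. Reaches 235 mm to the front, 200 back, 210 to each side. Flat clay scales (5 mm) stick near the front left and back right corners
- turntable: white turntable plate, 20 mm thick, on a dark cast foot (170 mm across). Turns endlessly either way about its vertical axis with light drag (0.15 N m) and stops soon when let go. Origin on the axis at the plate's underside, 50 mm above the table (top at 70 mm); z up; turns with the plate. Round core of radius 128 mm; under the rim it is clear down to the board, 38 mm
- lobe (a point): centre of one lobe of the fluted rim, at the plate's top, on the turntable's +x axis, 124 mm from the axis. Eight like lobes, one every 45 degrees, each an upright round of radius 24 mm, 20 mm thick, reaching out to 148 mm from the axis. The hollows between are open from above and outside, some 55 mm wide and 20 mm deep: room for shut fingers to push a lobe sideways
- house: the little clay house: the only model with a rectangular body and a gable roof, 43 x 41 mm (over the eaves) and 44 mm high with its chimney, standing loose on the plate about 62 mm from the turntable's axis. Origin at the centre of its underside, z up; it may be turned any way
- mushroom: clay toadstool, 41 mm across, 41 mm high, loose on the plate; origin at the centre of its underside, z up
- tree: clay fir tree of three stacked cones, 41 mm across, 46 mm high, loose on the plate; origin at the centre of its underside, z up
- turtle: clay turtle, a low dome on four feet with a small head, 41 mm long, 23 mm high, loose on the plate; origin at the centre of its underside, z up
- bowl: clay pinch bowl, open on top, 40 mm across, 24 mm high, loose on the plate; origin at the centre of its underside, z up
- cutter: yellow ring-shaped clay cutter, 48 mm across, 22 mm high, loose on the back left corner of the board; origin at the centre of its underside. Leave it alone
- mug: white mug with a handle, 76 mm across, 85 mm high, on the table to the right; origin at the centre of its underside. Leave it alone
- packet: red clay packet, 110 x 75 x 45 mm, on the table to the left; origin at the centre of its underside. Leave it alone
- bar: clear acrylic bar, 260 x 32 x 12 mm, lying on the table to the far right; origin at the centre of its underside. Leave it alone
Not all that is in view belongs to the job. What is shaped like the house but yellow is not meant.

How it is judged:
On the way:
1. the fingers push the turntable (contact force between the fingers and turntable above 0.1 N), for 0.02 s.
At the end, for the whole second after the job is handed in: House in front of the turntable's axis, within 13 mm (about 12 degrees) of the line from the axis to the middle of the hand slot; turntable at rest; all five models standing upright (within 0.15 rad) on the plate, 40 to 100 mm from its axis (y of house in the frame of board between -0.013 and 0.013 m and x of house in the frame of board below -0.04 m and angular speed of turntable below 0.05 rad/s and linear speed of house below 0.02 m/s and angle between each of house, mushroom, tree, turtle, bowl's own z axis and vertical below 0.15 rad and horizontal distance between house and turntable between 0.04 and 0.1 m and horizontal distance between mushroom and turntable between 0.04 and 0.1 m and horizontal distance between tree and turntable between 0.04 and 0.1 m and horizontal distance between turtle and turntable between 0.04 and 0.1 m and horizontal distance between bowl and turntable between 0.04 and 0.1 m); the robot touches nothing.
It fails at once if the robot touches one of the clay models (contact force between any of the fingers, the arm and house above 0.3 N or contact force between any of the fingers, the arm and mushroom above 0.3 N or contact force between any of the fingers, the arm and tree above 0.3 N or contact force between any of the fingers, the arm and turtle above 0.3 N or contact force between any of the fingers, the arm and bowl above 0.3 N).
It fails at once if a model is lifted off the turntable or falls off it (height (world z) of any of house, mushroom, tree, turtle, bowl above 0.085 m or height (world z) of any of house, mushroom, tree, turtle, bowl below 0.055 m).
It fails at once if a model tips over (angle between any of house, mushroom, tree, turtle, bowl's own z axis and vertical above 0.5 rad).
It fails at once if the mug, clay packet, acrylic bar or cutter is disturbed (distance of any of mug, packet, bar, cutter from where it was at the start of the episode above 0.02 m).
It also fails if it takes over 67 s, if anything falls off the work surface, if the arm or the gripper's body presses on something with over 40 N, if the wrist force passes 120 N, or if a joint passes its speed limit or range.

## Working session

There is one attempt and no reset: what is moved stays moved. The work goes in short steps, Python scripts to look and compute and a tool call to move; the robot and the scene stay as the last step left them, time stands still between calls to the robot, and variables do not carry over. Pictures are saved under pics/ and viewed, at most 10 in all, crops included, and the job is handed in when it is done.

Besides the shell and the picture viewer there is one more tool, called after "Emit:" in YAML: its name, and indented under it one key for each argument. step_arm: Moves the arm, as the interface text tells. Its arguments: {"type":"object","properties":{"steps":{"type":"array"},"grip":{"type":"number"},"newtons":{"type":"number"}},"required":["steps"]}

```bash
mkdir -p pics; python3 - <<'E'
from station import sense,camera
import cv2,numpy as np,pickle
s=sense();print(s)
d={}
for n in("top","side"):
    c=camera(n);d[n]=c;cv2.imwrite(f"pics/{n}0.png",c["image"][:,:,::-1]);print(n,c["camera_matrix"],c["R"],c["t"])
pickle.dump(d,open("c0.pkl","wb"))
E
```

```text
{'time': 0.0, 'qpos': array([ 1.06541321e+00,  3.51213206e-01,  1.65240579e+00,  6.65489733e-06,
        1.13910502e+00, -8.46095727e-02]), 'dq': array([ 1.04660318e-03,  5.69601079e-04, -2.70349028e-04,  1.12480849e-03,
        1.02241404e-03,  7.85943055e-05]), 'tau': array([ 3.86468033e-03, -4.97332799e+01, -2.85244203e+01,  7.01019145e-02,
        2.57918111e-02, -9.02366105e-05]), 'tool_pos': array([0.224473  , 0.50173864, 0.218121  ]), 'ee_rot': array([-6.56018717e-01, -3.07199252e+00,  1.69743157e-03]), 'ft_force': array([-0.11941043,  0.05190465, -0.12561191]), 'moment': array([-0.01226491, -0.02685344, -0.021627  ]), 'grip_force': 0.0, 'gripper_width': 0.9998331857054665}
top [[389.32832612   0.         281.44499499]
 [  0.         389.32832612 209.54803544]
 [  0.           0.           1.        ]] [[ 0.00522611 -0.99994337 -0.00927054]
 [-0.99020405 -0.00388121 -0.1395739 ]
 [ 0.13953002  0.00990916 -0.99016826]] [-0.03579658  0.5848376   1.48049819]
side [[483.45741965   0.         283.50620387]
 [  0.         483.45741965 214.8295002 ]
 [  0.           0.           1.        ]] [[ 0.90741682 -0.42021187 -0.00408541]
 [-0.20965701 -0.44427075 -0.87101518]
 [ 0.36419589  0.79123036 -0.49123911]] [-0.52352186  0.18043529  1.20521221]
```

View pics/top0.png

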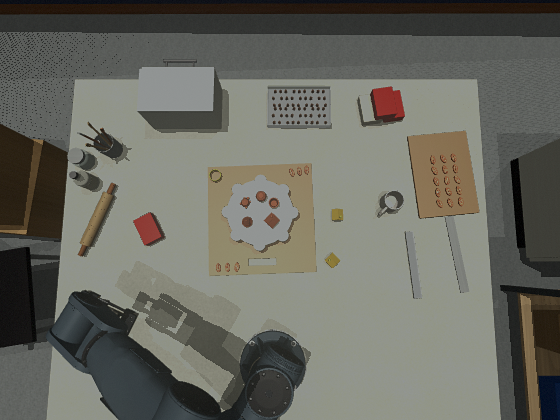

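View pics/side0.png

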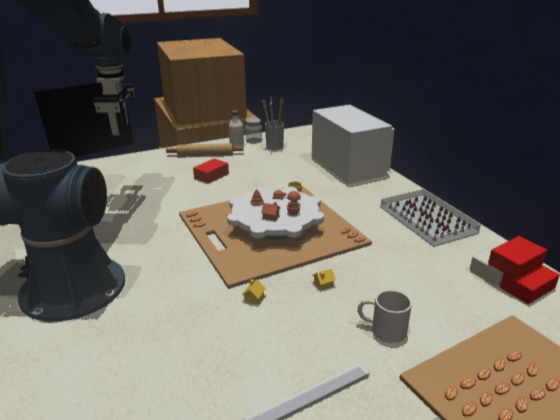

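Top view: turntable at about (261,212). The slot is at (262,262) in front of it, and five clay models stand on the plate. House-shaped candidates are the brown square at (271,220) and the yellow ones at (337,215) and (332,260). The yellow ones are excluded, so I'll confirm the brown one in a crop.

```bash
cat > h.py <<'E'
import numpy as np,cv2,pickle
def ray(c,uv,z):
    K,R,t=c["camera_matrix"],c["R"],c["t"]; o=-R.T@t
    uv=np.atleast_2d(np.array(uv,float)); d=(np.c_[uv,np.ones(len(uv))]@np.linalg.inv(K).T)@R
    return o+d*((z-o[2])/d[:,2])[:,None]
def pix(c,X):
    p=(c["R"]@np.array(X,float)+c["t"]);p=c["camera_matrix"]@p;return p[:2]/p[2]
def fitc(p):
    A=np.c_[2*p[:,:2],np.ones(len(p))];s=np.linalg.lstsq(A,(p[:,:2]**2).sum(1),rcond=None)[0]
    return s[:2],np.sqrt(s[2]+s[:2]@s[:2])
def plate(c):
    h=cv2.cvtColor(c["image"],cv2.COLOR_RGB2HSV);m=((h[...,1]<40)&(h[...,2]>150)).astype(np.uint8)
    n,l,st,ce=cv2.connectedComponentsWithStats(m)
    return h,m,n,l,st,ce
E
python3 - <<'E'
from h import *
d=pickle.load(open("c0.pkl","rb"))
t=d["top"]["image"][155:285,200:345];s=d["side"]["image"][170:310,180:370]
a=cv2.resize(t,None,fx=4,fy=4,interpolation=2);b=cv2.resize(s,None,fx=4,fy=4,interpolation=2)
cv2.imwrite("pics/t1.png",a[:,:,::-1]);cv2.imwrite("pics/s1.png",b[:,:,::-1])
for n,(u,v) in (("top",(250,213)),("top",(290,262)),("top",(262,262)),("top",(271,220)),("top",(247,222)),("top",(337,215)),("side",(268,228)),("side",(270,211))):
    print(n,u,v,cv2.cvtColor(d[n]["image"],cv2.COLOR_RGB2HSV)[v,u])
print(ray(d["top"],[(261,212)],.07),ray(d["top"],[(262,262)],.012))
E
```

```text
top 250 213 [ 80   5 148]
top 290 262 [ 24  65 145]
top 262 262 [ 42  17 149]
top 271 220 [  9 119 103]
top 247 222 [ 10 112  93]
top 337 215 [ 23 150 141]
side 268 228 [100   4 197]
side 270 211 [  8 145 146]
[[0.57109554 0.04485585 0.07      ]] [[0.38164915 0.04211959 0.012     ]]
```

View pics/t1.png

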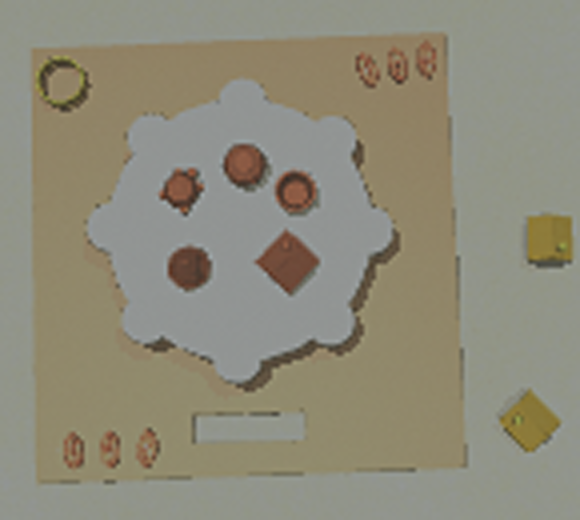

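View pics/s1.png

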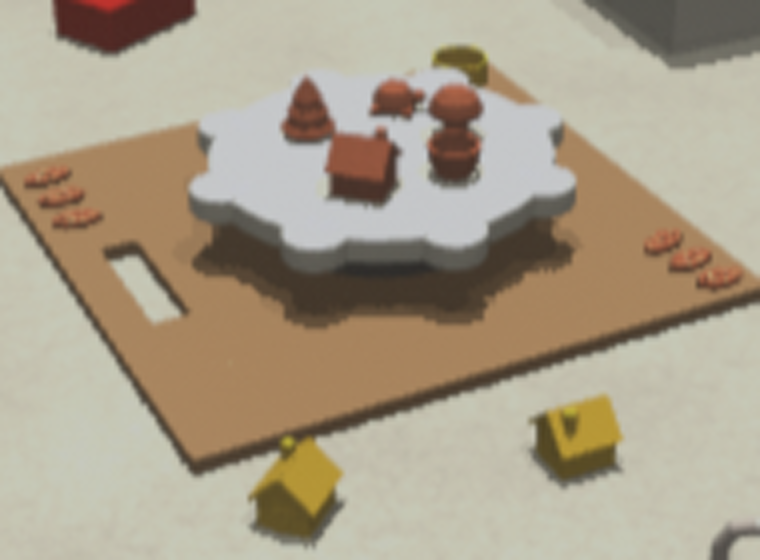

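The crops confirm it. The brown body with gable roof and chimney, at top crop (288,262) and side crop (362,165), is the house; the yellow ones are off the board. The tree is at (189,268), front left. Next I measure the axis, slot line, lobes and house.

```bash
cat >> h.py <<'E'
def measure(c,vis=False):
    """top view: lobe tips, axis, slot, house"""
    h=cv2.cvtColor(c["image"],cv2.COLOR_RGB2HSV)
    b=cv2.resize(h[155:285,200:345],None,fx=4,fy=4,interpolation=cv2.INTER_CUBIC)
    full=lambda p:(np.reshape(p,(-1,2))+.5)/4-.5+[200,155]
    red=((b[...,0]<15)&(b[...,1]>85)&(b[...,2]>20)).astype(np.uint8)
    wh=((b[...,1]<35)&(b[...,2]>120)).astype(np.uint8)
    return b,full,red,wh
E
python3 - <<'E'
from h import *
d=pickle.load(open("c0.pkl","rb"));c=d["top"]
b,full,red,wh=measure(c)
# plate: white blob containing crop (240,230)
n,l,st,ce=cv2.connectedComponentsWithStats(wh);k=l[220,240];m=(l==k).astype(np.uint8)
print("plate",st[k])
ct=max(cv2.findContours(m,cv2.RETR_EXTERNAL,1)[0],key=len)
P=ray(c,full(ct),.07)[:,:2]
hull=cv2.convexHull(P.astype(np.float32)).reshape(-1,2)
ctr,r=cv2.minEnclosingCircle(hull);print("encl",ctr,r)
C=P.mean(0)
# area centroid
M=cv2.moments(ct);print("centroid",ray(c,full([M['m10']/M['m00'],M['m01']/M['m00']]),.07))
C=np.array(ctr)
a=np.arctan2(*(P-C).T[::-1]);R=np.hypot(*(P-C).T);ph=np.angle((np.exp(8j*a)*(R-R.mean())).sum())/8
print("lobe phase deg",np.degrees(ph), "Rmax,min",R.max(),R.min())
# slot
k=l[428,250];print("slot st",st[k]);ct=max(cv2.findContours((l==k).astype(np.uint8),cv2.RETR_EXTERNAL,1)[0],key=len)
S=ray(c,full(ct),.012)[:,:2].astype(np.float32);rc=cv2.minAreaRect(S);print("slot",rc, "dist to axis",np.hypot(*(np.array(rc[0])-C)))
# board
bm=((b[...,0]>10)&(b[...,0]<28)&(b[...,1]>45)).astype(np.uint8)
ct=max(cv2.findContours(bm,cv2.RETR_EXTERNAL,1)[0],key=cv2.contourArea)
q=cv2.minAreaRect(ray(c,full(ct),.012)[:,:2].astype(np.float32));print("board",q)
print("slot dir deg",np.degrees(np.arctan2(*(np.array(rc[0])-C)[::-1])))
n,l,st,ce=cv2.connectedComponentsWithStats(red)
for i in range(1,n):
    if st[i,4]>300:
        p=ray(c,full(ce[i]),.07+.03)[0,:2];print(ce[i],st[i,4],"xy(z.10)",p,"rad",np.hypot(*(p-C)),"ang",np.degrees(np.arctan2(*(p-C)[::-1])))
s=d["side"];print("side pix axis",pix(s,[*C,.07]), [pix(s,[C[0]+.148*np.cos(x),C[1]+.148*np.sin(x),.07]).round() for x in ph+np.arange(8)*np.pi/4])
E
```

```text
plate [   87    78   306   306 51929]
encl (0.5721054077148438, 0.05128292739391327) 0.14748886227607727
centroid [[0.57085539 0.05060357 0.07      ]]
lobe phase deg -0.37937174558053827 Rmax,min 0.1473963245312162 0.12356206322493143
slot st [ 196  413  109   30 2796]
slot ((0.3836725652217865, 0.04162635654211044), (0.025929661467671394, 0.10626930743455887), 2.2775375843048096) dist to axis 0.1886801141896761
board ((0.5547860860824585, 0.04941900074481964), (0.43607333302497864, 0.4215545058250427), 2.4417526721954346)
slot dir deg -177.06634384197957
[425.83610451  59.26840855] 421 xy(z.10) [ 0.73122669 -0.12671525] rad 0.23875287258412803 ang -48.204911178207
[397.38604651  65.80465116] 430 xy(z.10) [ 0.72477475 -0.09964017] rad 0.2146758217300175 ang -44.67044083549593
[366.95360825  69.54896907] 388 xy(z.10) [ 0.72104094 -0.07069877] rad 0.1925131861813733 ang -39.31828148611722
[244.11496196 164.51563821] 1183 xy(z.10) [0.62893813 0.04505115] rad 0.05717336333804658 ang -6.257551407937052
[181.27085378 189.20706575] 1019 xy(z.10) [0.60512043 0.10398106] rad 0.06218588998347668 ang 57.93313986580611
[295.09891937 191.13383209] 1203 xy(z.10) [ 0.60368454 -0.00328137] rad 0.06304367316648954 ang -59.939849547983684
[287.38566381 261.14538112] 1981 xy(z.10) [0.53736143 0.00339643] rad 0.05916300080012408 ang -125.96270933588566
[188.70285261 267.55150555] 1262 xy(z.10) [0.53094851 0.09566398] rad 0.060527416907174246 ang 132.8413951132892
[ 73.37569061 450.33149171] 362 xy(z.10) [0.36129085 0.19895286] rad 0.2573891739738357 ang 144.98979166592414
[110.68263473 448.27245509] 334 xy(z.10) [0.36334795 0.16460465] rad 0.23753207795409623 ang 151.5051563124422
side pix axis [274.57794321 206.90722816] [array([319., 197.]), array([292., 186.]), array([256., 187.]), array([229., 199.]), array([227., 217.]), array([254., 232.]), array([297., 231.]), array([323., 215.])]
```

Axis (0.5715, 0.051), enclosing radius 147.5 mm against 148 given, slot distance 189 mm against 189 given. The lobe tips reproject correctly in the side view, which confirms plate height 70 mm. The house sits at −126° and the slot at about −177.4°, so the plate must turn about 51° clockwise.

Plan: put the shut fingers in the hollow at azimuth 157°, with finger line tangential, and push clockwise.

Emit:
step_arm:
  steps:
    - [-0.02,-0.015,0,0]
    - [-0.036,-0.0273,0,0]
    - [-0.038,-0.029,0,0]
    - [-0.038,-0.029,0,0]
    - [-0.038,-0.029,0,0]
  grip: -1

```text
time: 0.6
tool_pos: [0.3273, 0.3128, 0.2185]
ee_rot: [-0.655, -3.072, 0.0]
ft_force: [0.1, 0.1, -0.8]
gripper_width: 0.619
grip_force: 0.0
```

Emit:
step_arm:
  steps:
    - [-0.038,-0.029,0,0]
    - [-0.038,-0.029,0,0]
    - [-0.038,-0.029,0,-1.2]
    - [-0.038,-0.029,0,0]
    - [-0.03,-0.02,0,0]

```text
time: 1.1
tool_pos: [0.4397, 0.1146, 0.2186]
ee_rot: [0.626, 3.079, -0.0]
ft_force: [0.7, 0.1, 1.1]
gripper_width: 0.192
grip_force: 0.0
```

Emit:
step_arm:
  steps:
    - [-0.008,-0.008,0,0]
    - [0,0,0,0]
    - [0,0,0,0]

```text
time: 1.4
tool_pos: [0.4427, 0.1072, 0.2184]
ee_rot: [-0.624, -3.078, -0.0]
ft_force: [0.3, 0.6, 0.6]
gripper_width: 0.002
grip_force: 0.0
```

Emit:
step_arm:
  steps:
    - [0,0,0.03,0]
    - [0,0,0.04,0]
    - [0,0,0.02,0]
    - [0,0,0,0]
    - [0,0,0,0]

```text
time: 1.9
tool_pos: [0.4432, 0.1074, 0.1293]
ee_rot: [0.622, 3.079, 0.0]
ft_force: [0.2, -0.3, 0.9]
gripper_width: 0.006
grip_force: 0.0
```

```bash
python3 - <<'E'
from station import sense,camera
import cv2,numpy as np
from scipy.spatial.transform import Rotation as Ro
s=sense();c=camera("wrist");im=c["image"][:,:,::-1].copy()
K=c["camera_matrix"];T=np.linalg.inv(c["mount"]);R=Ro.from_rotvec(s["ee_rot"]).as_matrix()
def pj(X):
    p=R.T@(np.array(X)-s["tool_pos"]);p=T[:3,:3]@p+T[:3,3];th=np.arctan2(np.hypot(p[0],p[1]),p[2]);a=np.arctan2(p[1],p[0])
    return (int(K[0,2]+K[0,0]*th*np.cos(a)),int(K[1,2]+K[1,1]*th*np.sin(a)))
for k in range(8):
    a=np.radians(-.38+45*k)
    for r,col in((.148,(255,0,0)),):cv2.circle(im,pj([.5715+r*np.cos(a),.051+r*np.sin(a),.07]),3,col,-1)
# finger footprint projected at plate top
for x in(-.0075,.0075):
    for y in(-.0175,.0175):
        w=s["tool_pos"]+R@np.array([x,y,0]);cv2.circle(im,pj([w[0],w[1],.07]),2,(0,0,255),-1)
cv2.imwrite("pics/w1.png",im)
E
```

```text
(no output)
```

View pics/w1.png

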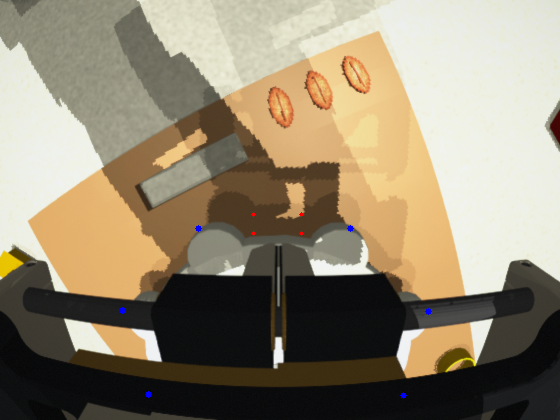

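The wrist view shows the two lobes at (213,250) and (340,245). The finger footprint (columns 253–301, rows 214–233) falls in the hollow between them, clear of its edge at about row 242. I lower the fingers to z 0.043.

Emit:
step_arm:
  steps:
    - [0,0,0.03,0]
    - [0,0,0.02,0]
    - [0,0,0.02,0]
    - [0,0,0.016,0]
    - [0,0,0,0]

```text
time: 2.45
tool_pos: [0.4431, 0.1067, 0.0424]
ee_rot: [-0.623, -3.078, 0.0]
ft_force: [0.0, 0.6, 0.3]
gripper_width: 0.002
grip_force: 0.0
```

Emit:
step_arm:
  steps:
    - [0,0.00245,0,1]
    - [0,0.00245,0,1]
    - [0,0.00245,0,1]
    - [0,0.00245,0,1]
    - [0,0.00245,0,1]

```text
time: 2.95
tool_pos: [0.4488, 0.1179, 0.043]
ee_rot: [0.76, 3.048, 0.0]
ft_force: [0.1, 0.3, 0.6]
gripper_width: 0.004
grip_force: 0.0
```

Emit:
step_arm:
  steps:
    - [0,0.00245,0,1]
    - [0,0.0037,0,1.5]
    - [-0.0001,0.0049,0,2]
    - [-0.0001,0.0049,0,2]
    - [-0.0001,0.0049,0,2]

```text
time: 3.45
tool_pos: [0.4594, 0.1354, 0.0426]
ee_rot: [-0.985, -2.983, 0.001]
ft_force: [-1.4, -0.2, 1.2]
gripper_width: 0.001
grip_force: 0.6
```

Emit:
step_arm:
  steps:
    - [-0.0001,0.0049,0,2]
    - [-0.0001,0.0049,0,2]
    - [-0.0001,0.0049,0,2]
    - [-0.0001,0.0049,0,2]
    - [-0.0001,0.0049,0,2]

```text
time: 3.95
tool_pos: [0.4756, 0.1538, 0.0426]
ee_rot: [-1.241, -2.885, 0.001]
ft_force: [-0.6, -0.6, 1.2]
gripper_width: 0.003
grip_force: 0.8
```

Emit:
step_arm:
  steps:
    - [-0.0001,0.0049,0,2]
    - [-0.0001,0.0049,0,2]
    - [-0.0001,0.0049,0,2]
    - [-0.0001,0.0049,0,2]
    - [-0.0001,0.0049,0,2]

```text
time: 4.45
tool_pos: [0.4948, 0.1691, 0.0426]
ee_rot: [-1.487, -2.766, 0.001]
ft_force: [-1.9, 1.0, 1.1]
gripper_width: 0.006
grip_force: 1.0
```

Emit:
step_arm:
  steps:
    - [-0.0001,0.0049,0,2]
    - [-0.0001,0.0049,0,2]
    - [0,0.0037,0,1.5]
    - [0,0.0025,0,1]
    - [0,0.0012,0,0.5]

```text
time: 4.95
tool_pos: [0.5098, 0.1776, 0.0425]
ee_rot: [-1.652, -2.672, 0.0]
ft_force: [-1.4, 0.9, -0.1]
gripper_width: 0.003
grip_force: 1.0
```

```bash
cat > look.py <<'E'
from h import *; from station import camera,sense; import sys
c=camera("top");b,full,red,wh=measure(c);C=np.array([.5715,.051])
n,l,st,ce=cv2.connectedComponentsWithStats(red)
for i in range(1,n):
    p=ray(c,full(ce[i]),.10)[0,:2];r=np.hypot(*(p-C))
    if st[i,4]>300 and r<.12: print(ce[i].round(),st[i,4],"rad",r.round(4),"ang",np.degrees(np.arctan2(*(p-C)[::-1])).round(1))
cv2.imwrite("pics/%s.png"%sys.argv[1],cv2.resize(c["image"][155:285,200:345],None,fx=4,fy=4,interpolation=2)[:,:,::-1])
t=sense()["tool_pos"];d=t[:2]-C;print(t,"tool az",np.degrees(np.arctan2(d[1],d[0])),np.hypot(*d))
E
python3 look.py t2
```

```text
[213. 163.] 1013 rad 0.0628 ang 21.7
[277. 178.] 1220 rad 0.0581 ang -39.9
[305. 228.] 1215 rad 0.0637 ang -92.5
[175. 233.] 1238 rad 0.0588 ang 97.4
[258. 283.] 1957 rad 0.0584 ang -159.5
[0.50988547 0.17755347 0.04257007] tool az 115.95985647090265 0.1407555710733679
```

View pics/t2.png

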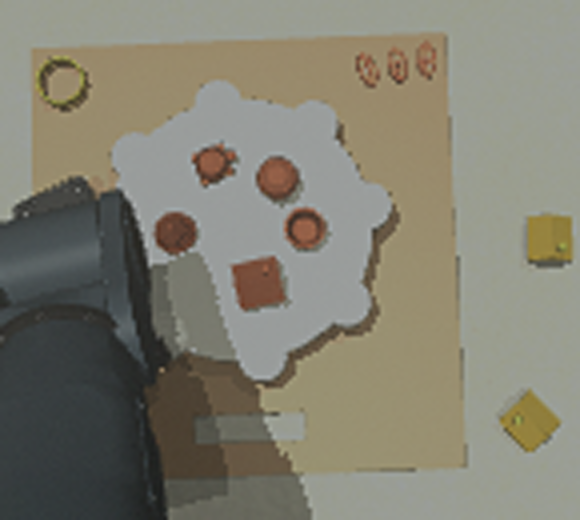

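The plate turned about 34° and all models are standing. The house, at (258,283), reads −159.5°, so about 18° more is needed.

Emit:
step_arm:
  steps:
    - [0,0.0025,0,1]
    - [0,0.0037,0,1.5]
    - [-0.0001,0.0049,0,2]
    - [-0.0001,0.0049,0,2]
    - [-0.0001,0.0049,0,2]

```text
time: 5.5
tool_pos: [0.5294, 0.1856, 0.0426]
ee_rot: [-1.848, -2.541, -0.0]
ft_force: [-2.1, 2.1, -0.5]
gripper_width: 0.007
grip_force: 1.1
```

Emit:
step_arm:
  steps:
    - [-0.0001,0.0049,0,2]
    - [-0.0001,0.0049,0,2]
    - [0,0.0037,0,1.5]
    - [0,0.0025,0,1]
    - [0,0.0012,0,0.5]

```text
time: 6.0
tool_pos: [0.5459, 0.1898, 0.0426]
ee_rot: [1.997, 2.425, 0.0]
ft_force: [-0.4, 2.1, 0.2]
gripper_width: 0.007
grip_force: 0.9
```

Emit:
step_arm:
  steps:
    - [0,0.0025,0,1]
    - [0,0.0012,0,0.5]
    - [0,0,0,0]

```text
time: 6.3
tool_pos: [0.5496, 0.1904, 0.0427]
ee_rot: [2.028, 2.399, 0.0]
ft_force: [0.0, 0.9, -0.8]
gripper_width: 0.008
grip_force: 0.4
```

```bash
python3 look.py t3
```

```text
[234. 159.] 994 rad 0.0629 ang 3.6
[289. 191.] 1232 rad 0.0582 ang -56.8
[176. 214.] 1244 rad 0.0581 ang 79.7
[301. 247.] 1243 rad 0.0636 ang -109.5
[239. 286.] 1979 rad 0.0581 ang -177.4
[0.54950214 0.19037321 0.04265317] tool az 98.96924169667507 0.14109853318255075
```

The house is at −177.4°, on the slot line. I back off within the hollow and lift.

Emit:
step_arm:
  steps:
    - [0.002,-0.003,0,0]
    - [0.001,-0.004,0,0]
    - [0,0,0,0]
    - [0,0,-0.02,0]
    - [0,0,-0.03,0]

```text
time: 6.85
tool_pos: [0.5409, 0.1919, 0.0919]
ee_rot: [-2.027, -2.398, 0.004]
ft_force: [0.4, -0.4, 0.6]
gripper_width: 0.006
grip_force: 0.0
```

Emit:
step_arm:
  steps:
    - [0,0,-0.04,0]
    - [0,0,-0.04,0]
    - [0.03,0,-0.03,0]
    - [0.04,0,0,0]
    - [0.04,0,0,0]

```text
time: 7.35
tool_pos: [0.5238, 0.3019, 0.204]
ee_rot: [2.028, 2.398, 0.003]
ft_force: [0.6, 0.6, 0.3]
gripper_width: 0.003
grip_force: 0.0
```

Emit:
step_arm:
  steps:
    - [0.04,0,0,0]
    - [0,0,0,0]
    - [0,0,0,0]
    - [0,0,0,0]
    - [0,0,0,0]

```text
time: 7.85
tool_pos: [0.5173, 0.3391, 0.2027]
ee_rot: [2.029, 2.398, -0.0]
ft_force: [-0.0, -0.9, 0.3]
gripper_width: 0.009
grip_force: 0.0
```

```bash
python3 look.py t4
```

```text
[234. 159.] 988 rad 0.0629 ang 3.6
[289. 191.] 1224 rad 0.0582 ang -56.7
[176. 214.] 1243 rad 0.058 ang 79.8
[301. 248.] 1229 rad 0.0637 ang -109.6
[239. 286.] 1949 rad 0.058 ang -177.1
[0.51736286 0.33916398 0.20272863] tool az 100.64008990009233 0.2932052382889168
```

View pics/t4.png

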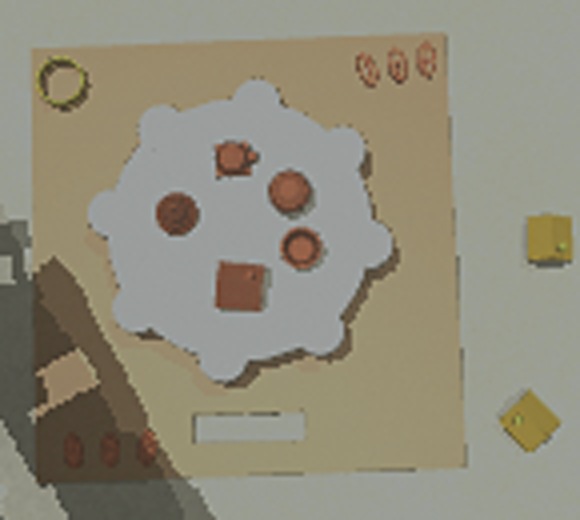

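The house is at (240,287), in line with the slot at (249,428) once height parallax is allowed for (−177.1° against −177.1 to −177.6°). All models are standing and the arm is clear.

```bash
python3 -c "
from station import job_done;print(job_done())"
```

```text
the job is handed in; nothing more can be done
None
```

The clay house now stands at the front, within about 1° of the hand-slot line by the top camera. The turntable is at rest, all five models are standing, the arm is clear, and the job is handed in; no verdict was returned.

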